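Fetch the amber jar from behind the mill and bottle

ROBOT

A 6-joint arm with a two-finger parallel gripper is mounted at the origin on a cart in front of the work surface, level with it; the furniture and walls round the work are solid. World frame = base frame: x ahead of the robot, y to its left, z up, the work surface at z = 0. Lengths are in m, angles in rad, forces in N, time in s.
With the tool pointing down it reaches from about 0.35 to 0.85 m from the base axis. Payload 8.1 kg.
Tool frame: the origin (TCP) lies at the centre of the arm's flange, where the gripper is bolted on; the fingertips stand 186 mm ahead of it and the grasp point (between the pads) lies 167 mm ahead of it; z points along the fingers, y is the direction in which the jaws open and shut (so a half turn about z gives the same grasp; the last joint's range is limited). The gripper opens to 93 mm and grips with 3 to 60 N. Pads are 15 mm wide; open, the fingers measure 128 mm over their backs; the gripper's body (75 mm by 188 mm) begins 65 mm behind the grasp point.
Start: joints at [-1.23, 0.13, 1.488, -0, 1.523, -0.085], TCP at [0.248, -0.546, 0.405] pointing down, gripper open.
Joint ranges: [-2.96, 2.96], [-0.89, 2.26], [0.02, 2.5], [-1.34, 4.48], [0, 2.73], [-2.66, 2.66]. Speed limits (rad/s): [2.39, 2.39, 2.79, 3.14, 3.14, 3.14].

INTERFACE

Orientations are given as a rotation vector (axis times angle).
In Python, from plant import robot, viewer, order gives the robot as it stands.
- The arm moves only by the tool apply_moves, never from a script. Its argument "deltas" is a list of rows, each a list of 3 entries, a list of its own where there are three numbers: the finger opening in mm, from 0 to 93, then the shift along the tool's x, y, z in mm, then the turn about the tool's z in rad. In form: [[grip, [dx, dy, dz], yaw], ...]. A call has 1 to 5 rows; each row shifts and turns the commanded pose from where the row before left it, along the tool's axes as they then stand; what a row does not reach is not made up. A row lasts 1/8 s, in which the tool goes at most 62.5 mm and 10.7 degrees, less where a joint would pass 70% of its speed; a pose out of reach is approached as far as the arm can. A call is refused whole if a number of a shift passes 62.5 or a number of a turn 0.188, either way. A call with a gripper value outside its range is refused whole. The fingers move at their own pace and stop on an object; "grip_force" is the grip in N (left out, the last holds). Time passes only in rows, so rows that do not move let the fingers close. It gives the time, the measured TCP pose, the force and the opening at its end, in the units of the state.
- robot.read_state(): the state, without advancing time (a new reading comes with each control period).
- viewer.read_camera(name): name is "scene" or "side" or "wrist"; returns the picture (480x640x3 uint8, blue, green, red); there is no depth.
- viewer.get_calibration(name): a dict with "fx", "fy", "cx", "cy" (pixels), "distortion" ([k1, k2, p1, p2, k3] as OpenCV has them; the pictures are not rectified), "R" (3x3) and "t" (3): a world point X has camera coordinates R X + t. Camera axes: x right, y down, z forward; pixel columns grow to the right and rows downward; lengths in m; the calibration is good to about 2 mm. A picture is of the moment at which its call begins: read the wrist's pose just before it. get_calibration takes no time and is no camera call; for the wrist camera it gives the pose at the moment of the call.
- order.close_job(): hands the job in, once; it reports no verdict.
The state is a dict: "t": time; "q": joint angles; "dq": joint speeds; "joint_torque": joint torques, N m; "tool_pos": TCP position; "orientation": TCP orientation; "force": force on the tool from outside, world axes, zero at the start; "wrist_torque": the same for the moment, N m; "opening": finger opening in m.
Only numpy, scipy, OpenCV 4.12 (cv2) and the standard library are available. Lean on these libraries where they do the work, as an engineer would, in place of code of your own. Each camera call takes 0.05 s, during which the arm holds its last target. There are 200 camera calls.

TASK

I need the little amber jar that stands at the back of the wooden caddy, behind the pepper mill and the oil bottle: first stand the mill and the bottle aside on the oval board, then fetch the jar and set it in the middle of the cork coaster. While they are still aside, put the salt shaker away in the caddy on the spot the jar has left; then put the mill and the bottle back, each on the very spot where it stood at the start. Keep everything upright and do not disturb the two spice jars.

Things in the scene. Friction and masses are not known exactly. Their poses are not given: they have to be found in the camera images.
- caddy: Fixed open wooden caddy, 150 (x) by 220 mm (y), floor 8 mm thick, rim 8 mm thick and 22 mm high. Origin: centre of its underside; +x is its back (away from the robot), +y its left. Dark round marks on its floor are the places, at (x, y) mm: front (-26, +45), (-26, -45), 62 mm across, for mill and bottle; back (32, 0), (32, +75), (32, -75), 48 mm across. The amber jar starts at (32, 0).
- pepper_mill: Dark wooden pepper mill, waisted, 160 mm tall, 58 mm across the body; its rounded head (116 to 149 mm above its foot, widest about 132 mm up) is 50 mm across, with a 12 mm metal knob on top. Loose, starts upright on one of the two front places of the caddy, in front of the amber jar. Origin: centre of its underside, z up.
- oil_bottle: White glazed oil bottle with a tan band, 170 mm tall, body 58 mm across, shoulders ending 135 mm above its foot, then a spout up to 170 mm, 25 mm across for gripping. Loose, starts upright on the other front place of the caddy. Origin: centre of its underside, z up.
- amber_jar: Small brown glass jar with a black lid, 42 mm across, 72 mm tall, loose; starts upright on the caddy's middle back place. Origin: centre of its underside, z up.
- salt_shaker: Small glass salt shaker with a metal cap, 44 mm across (cap 34 mm, from about 74 mm up), 90 mm tall, loose; starts upright on the worktop its centre 90 to 110 mm from that of the cork coaster. Origin: centre of its underside, z up.
- oval_board: Low footed oval wooden board, fixed, 150 mm (its x) by 290 mm (its y), flat top 46 mm above the worktop, empty at the start: the place to set the mill and bottle aside. Origin: its centre at worktop height, z up.
- coaster: Round cork coaster, fixed, 90 mm across and 8 mm thick, where the amber jar is wanted. Origin: centre of its underside at worktop height, z up.
- spice_left: Clear glass spice jar with black cap, 44 mm across, 92 mm tall, loose, on the caddy's back place at its left (y = +75 mm in the caddy): leave it alone. Origin: centre of its underside.
- spice_right: Clear glass spice jar with black cap, 44 mm across, 92 mm tall, loose, on the caddy's back place at its right (y = -75 mm in the caddy): leave it alone. Origin: centre of its underside.

How it is judged:
By the outcome, as a careful person would: the job done as asked, in the order asked, and still so for the second after the job is handed in, with the robot touching nothing.
It also fails if it takes over 128 s, if anything falls off the work surface, if the arm or the gripper's body presses on something with over 40 N, if the wrist force passes 120 N, or if a joint passes its speed limit or range.

## Working session

There is one attempt and no reset: what is moved stays moved. The work goes in short steps, Python scripts to look and compute and a tool call to move; the robot and the scene stay as the last step left them, time stands still between calls to the robot, and variables do not carry over. Pictures are saved under pics/ and viewed, about 12 in all and at most 16, crops included, and the job is handed in when it is done.

Besides the shell and the picture viewer there is one more tool, called after "Request:" as a command line: name --argument value ..., lists and objects as JSON in quotes. apply_moves: Moves the arm, as the interface text tells. Its arguments: {"type":"object","properties":{"deltas":{"type":"array"},"grip_force":{"type":"number"}},"required":["deltas"]}

```bash
ls; mkdir -p pics
python3 - <<'E'
from plant import robot, viewer, order
import cv2, numpy as np
s=robot.read_state(); print({k:np.round(v,3).tolist() for k,v in s.items()})
for n in("scene","side"):
    c=viewer.get_calibration(n); print(n,{k:np.round(v,3).tolist() for k,v in c.items()}, -np.array(c["R"]).T@np.array(c["t"]))
    cv2.imwrite(f"pics/{n}0.png",viewer.read_camera(n))
E
```

```text
pics
{'t': 0.0, 'q': [-1.23, 0.131, 1.489, -0.0, 1.523, -0.085], 'dq': [0.001, -0.0, 0.0, 0.002, 0.001, 0.0], 'joint_torque': [-0.001, -55.984, -49.176, 0.077, 0.035, -0.0], 'tool_pos': [0.248, -0.546, 0.404], 'orientation': [-3.069, -0.663, 0.0], 'force': [-0.543, 0.297, 0.135], 'wrist_torque': [0.005, -0.035, -0.011], 'opening': 0.093}
scene {'fx': 439.12, 'fy': 439.12, 'cx': 318.443, 'cy': 238.474, 'distortion': [-0.019, 0.0, 0.0, 0.0, 0.0], 'R': [[-0.73, -0.684, -0.024], [-0.303, 0.354, -0.884], [0.613, -0.638, -0.466]], 't': [0.335, 0.214, 0.738]} [-0.14298367  0.62437759  0.54119815]
side {'fx': 460.406, 'fy': 460.406, 'cx': 325.503, 'cy': 237.156, 'distortion': [-0.021, 0.0, 0.0, 0.0, 0.0], 'R': [[0.966, -0.258, 0.018], [-0.154, -0.63, -0.761], [0.208, 0.733, -0.648]], 't': [-0.48, 0.078, 1.179]} [ 0.23050169 -0.93902459  0.83210212]
```

View pics/scene0.png

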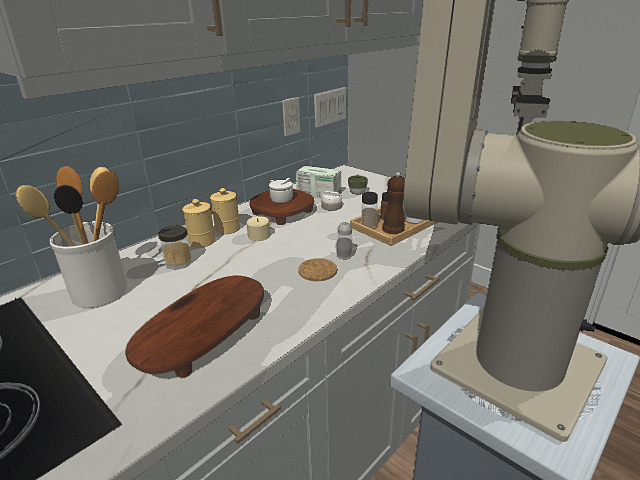

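View pics/side0.png

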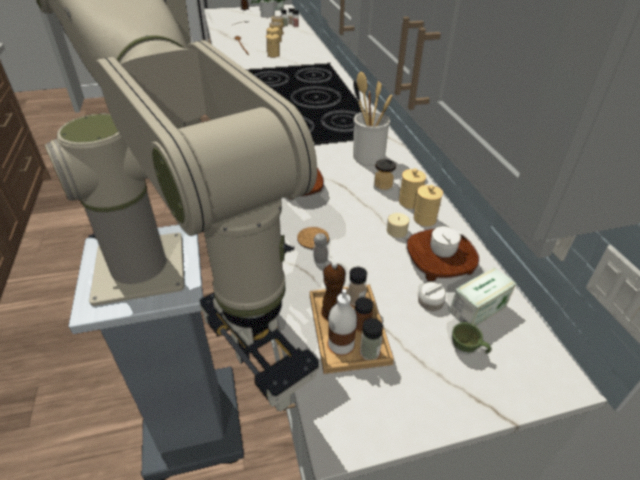

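The scene view shows the board at about (195,325), the coaster at (318,269), the shaker at (345,240) and the caddy at (392,225). The side view shows the mill at (333,290) as the left front item, the bottle at (342,330) as the right front one, the jar behind them at (363,315), and the spice jars at (358,282) and (372,340).

```bash
cat > h.py <<'E'
from plant import robot, viewer, order
import cv2, numpy as np
from scipy.spatial.transform import Rotation as Ro
def ray(c,uv):
    K=np.array([[c["fx"],0,c["cx"]],[0,c["fy"],c["cy"]],[0,0,1]])
    n=cv2.undistortPoints(np.float64(uv).reshape(-1,1,2),K,np.array(c["distortion"])).reshape(-1,2)
    R=np.array(c["R"]);o=-R.T@np.array(c["t"])
    return o,np.c_[n,np.ones(len(n))]@R
def onz(c,uv,z):
    o,d=ray(c,uv); return o+d*((z-o[2])/d[:,2])[:,None]
def proj(c,X):
    K=np.array([[c["fx"],0,c["cx"]],[0,c["fy"],c["cy"]],[0,0,1]])
    R=np.array(c["R"]);return cv2.projectPoints(np.float64(X).reshape(-1,3),cv2.Rodrigues(R)[0],np.array(c["t"]),K,np.array(c["distortion"]))[0].reshape(-1,2)
def st():
    s=robot.read_state(); R=Ro.from_rotvec(s["orientation"]).as_matrix()
    print("t",round(s["t"],2),"p",np.round(s["tool_pos"],4),"yx",np.round(np.degrees(np.arctan2(R[1,0],R[0,0])),2),"tz",np.round(R[:,2],3),"F",np.round(s["force"],1),"op",round(s["opening"],4),"q",np.round(s["q"],2)); return s,R
E
python3 - <<'E'
from h import *
st()
c=viewer.get_calibration("side");w=viewer.get_calibration("wrist")
print({k:np.round(v,3).tolist() for k,v in w.items()},-np.array(w["R"]).T@np.array(w["t"]))
print("coaster side",onz(c,[[313,237]],.008),"shaker foot",onz(c,[[321,261]],0.))
s=viewer.get_calibration("scene")
print("coaster scene",onz(s,[[318,269]],.008),"shaker",onz(s,[[344,256]],0),"board",onz(s,[[196,322],[128,350],[264,290],[170,300],[225,340]],.046))
im=cv2.imread("pics/side0.png")[225:385,285:425]
im2=cv2.imread("pics/scene0.png")[160:285,280:440]
a=cv2.resize(im,None,fx=3.1,fy=3.1,interpolation=2);b=cv2.resize(im2,None,fx=2.2,fy=2.2,interpolation=2)
o=np.zeros((500,800,3),np.uint8);o[:a.shape[0],:a.shape[1]]=a;o[:b.shape[0],440:440+b.shape[1]]=b
cv2.imwrite("pics/c1.png",o)
E
```

```text
t 0.1 p [ 0.2478 -0.5462  0.4038] yx 24.39 tz [-0.001  0.002 -1.   ] F [-0.5  0.3 -0.1] op 0.0929 q [-1.23  0.13  1.49 -0.    1.52 -0.09]
{'fx': 364.84, 'fy': 364.84, 'cx': 320.1, 'cy': 245.256, 'distortion': [-0.019, 0.0, 0.0, 0.0, 0.0], 'R': [[0.412, -0.911, -0.001], [-0.884, -0.4, 0.244], [-0.222, -0.099, -0.97]], 't': [-0.599, -0.027, 0.388]} [ 0.30909119 -0.51783024  0.38230263]
coaster side [[0.46161322 0.0013319  0.008     ]] shaker foot [[ 0.46106255 -0.08905745  0.        ]]
coaster scene [[0.45608707 0.00498801 0.008     ]] shaker [[ 0.45822103 -0.09018193  0.        ]] board [[0.45552794 0.32513411 0.046     ]
 [0.47725603 0.44288358 0.046     ]
 [0.44040318 0.17744262 0.046     ]
 [0.5524173  0.3210622  0.046     ]
 [0.37631414 0.31927587 0.046     ]]
```

View pics/c1.png

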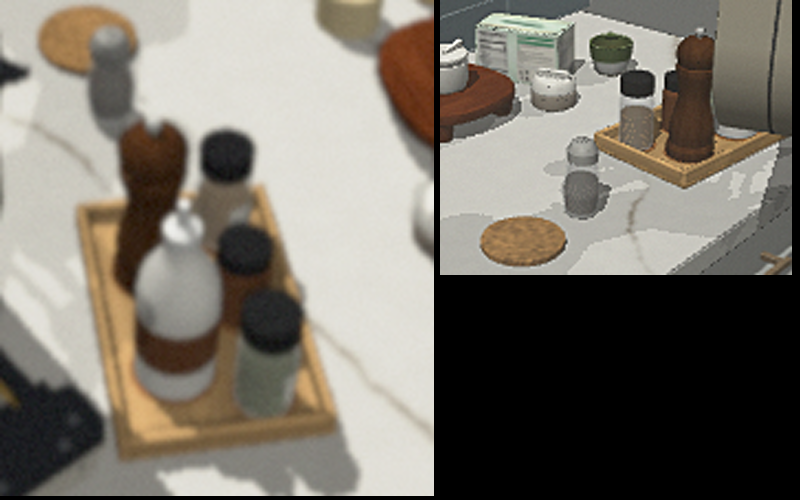

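Run:
```python
from h import *
c=viewer.get_calibration("side")
p=np.array([[78,205],[265,187],[118,440],[335,418]])/3.1+[285,225]
print(onz(c,p,.022)); q=onz(c,p,.022); print(q.mean(0)); v=q[1]-q[0]+q[3]-q[2]; print(np.degrees(np.arctan2(v[1],v[0])))
```

```text
[[ 0.40361125 -0.2064699   0.022     ]
 [ 0.54988058 -0.22336316  0.022     ]
 [ 0.37999261 -0.41706288  0.022     ]
 [ 0.52522671 -0.43653029  0.022     ]]
[ 0.46467779 -0.32085656  0.022     ]
-7.110062514353039
```

Request:
apply_moves --deltas '[[93, [47, -24, -10], 0], [93, [47, -24, -10], 0], [93, [47, -24, -10], 0], [93, [47, -24, -10], 0], [93, [48, -24, -6], 0]]'

```text
t: 0.72
tool_pos: [0.414, -0.3382, 0.451]
orientation: [3.071, 0.663, 0.0]
force: [0.2, -1.3, 0.3]
opening: 0.0931
```

Request:
apply_moves --deltas '[[93, [48, -22, 0], 0], [93, [0, 0, 0], -0.17], [93, [0, 0, 0], -0.17], [93, [0, 0, 0], -0.17], [93, [0, 0, 0], -0.17]]'

```text
t: 1.35
tool_pos: [0.4478, -0.2996, 0.4502]
orientation: [-2.668, -1.657, 0.001]
force: [0.6, -0.0, -0.8]
opening: 0.0928
```

Request:
apply_moves --deltas '[[93, [0, 0, 0], -0.17], [93, [0, 0, 0], -0.17], [93, [0, 0, 0], 0], [93, [0, 0, 0], 0]]'

```text
t: 1.85
tool_pos: [0.4478, -0.2998, 0.4505]
orientation: [-2.36, -2.074, 0.0]
force: [-0.4, -0.4, -0.7]
opening: 0.0928
```

Run:
```python
from h import *
import pickle
st(); pickle.dump(viewer.get_calibration("wrist"),open("w1.pkl","wb"))
cv2.imwrite("pics/w1.png",viewer.read_camera("wrist"))
cv2.imwrite("pics/side1.png",viewer.read_camera("side"))
cv2.imwrite("pics/scene1.png",viewer.read_camera("scene"))
```

```text
t 1.85 p [ 0.4478 -0.2998  0.4505] yx 82.62 tz [-0.  0. -1.] F [-0.4 -0.4 -0.7] op 0.0928 q [-0.69 -0.05  1.59 -0.    1.6  -0.56]
```

View pics/w1.png

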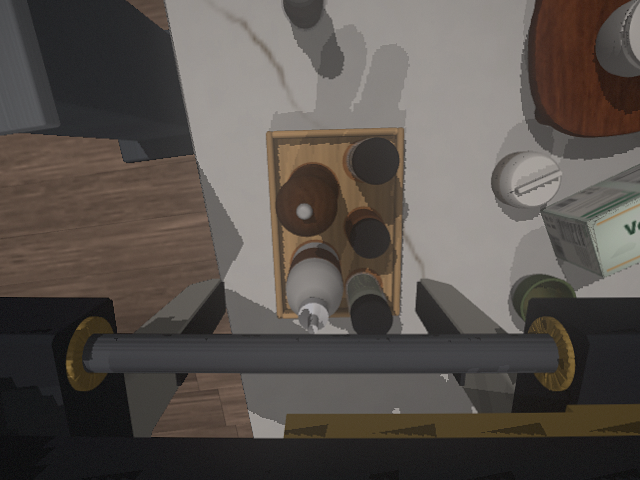

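The wrist view shows the rim corners at (266,131), (404,127), (400,316) and (277,318), the mill knob at (304,211), the jar lid at (370,233) and the bottle spout at (313,315).

Run:
```python
from h import *
import pickle
c=pickle.load(open("w1.pkl","rb"))
q=onz(c,[[266,131],[404,127],[277,318],[400,316]],.022);print("corners",q,q.mean(0))
for a,b in((0,1),(2,3)): print(np.degrees(np.arctan2(*(q[b]-q[a])[1::-1])),np.linalg.norm(q[b]-q[a]))
for a,b in((2,0),(3,1)): print(np.degrees(np.arctan2(*(q[b]-q[a])[[0,1]])),np.linalg.norm(q[b]-q[a]))
print("knob",onz(c,[[304,211]],.162),"jar lid",onz(c,[[370,233]],.080),"spout",onz(c,[[313,315]],.17))
print("spice",onz(c,[[375,160],[371,314]],.1))
im=cv2.imread("pics/w1.png")
hsv=cv2.cvtColor(im,cv2.COLOR_BGR2HSV)
a=cv2.resize(im[115:330,255:415],None,fx=2.75,fy=2.75,interpolation=2)
s=cv2.imread("pics/side1.png")[200:385,285:425];b=cv2.resize(s,None,fx=2.5,fy=2.5,interpolation=2)
o=np.zeros((592,800,3),np.uint8);o[:a.shape[0],:a.shape[1]]=a;o[:b.shape[0],450:450+b.shape[1]]=b
cv2.imwrite("pics/c2.png",o)
```

```text
corners [[ 0.40230857 -0.20164516  0.022     ]
 [ 0.54888624 -0.2166639   0.022     ]
 [ 0.37963664 -0.4173415   0.022     ]
 [ 0.52773718 -0.43417123  0.022     ]] [ 0.46464216 -0.31745545  0.022     ]
-5.8502625467870475 0.14734509275337065
-6.483121314004378 0.14905371811307902
6.000351376200449 0.21688459446213956
5.553628143616081 0.21853311386625204
knob [[ 0.43943424 -0.27169687  0.162     ]] jar lid [[ 0.49516701 -0.31359989  0.08      ]] spout [[ 0.43546922 -0.35122803  0.17      ]]
spice [[ 0.50371995 -0.24414718  0.1       ]
 [ 0.48611144 -0.38966818  0.1       ]]
```

View pics/c2.png

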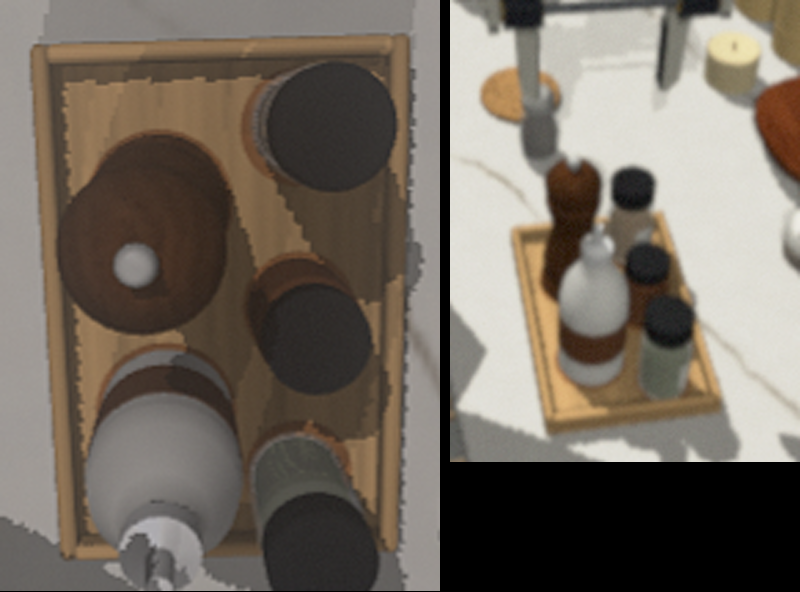

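Run:
```python
from h import *
import pickle
c=pickle.load(open("w1.pkl","rb"));s=viewer.get_calibration("side");n=viewer.get_calibration("scene")
def tri(*L):
    A=np.zeros((3,3));b=np.zeros(3)
    for k,uv in L:
        o,d=ray(k,[uv]);d=d[0]/np.linalg.norm(d);P=np.eye(3)-np.outer(d,d);A+=P;b+=P@o
    X=np.linalg.solve(A,b);return X,[np.round(proj(k,X)[0]-uv,1) for k,uv in L]
sc=lambda x,y:(x/3.1+285,y/3.1+225)
print("knob",tri((c,(304.5,211.4)),(s,(334.2,265.2)),(n,(700/2.2-440/2.2+280,32/2.2+160))))
print("spout",tri((c,(313.5,318)),(s,(345,292.8))))
print("lid",tri((c,(367.7,237)),(s,((650-450)/2.5+285,261/2.5+200))))
print("spL",tri((c,(375.7,160.5)),(s,((633-450)/2.5+285,185/2.5+200))))
print("spR",tri((c,(371.4,313)),(s,((669-450)/2.5+285,314/2.5+200))))
for z,p in((.162,(334.2,265.2)),(.176,(345,292.8)),(.08,(365,304.4)),(.1,(358.2,274)),(.1,(372.6,325.6))): print(onz(s,[p],z))
```

```text
knob (array([ 0.43875685, -0.27391904,  0.16316748]), [array([-1.1,  2.9]), array([-0.4, -0.2]), array([-1. ,  0.2])])
spout (array([ 0.43662872, -0.35648021,  0.16522936]), [array([2. , 0.3]), array([-0.8,  0. ])])
lid (array([ 0.49611856, -0.31968581,  0.07343694]), [array([3. , 0.4]), array([-1.4,  0.2])])
spL (array([ 0.50605626, -0.24509088,  0.09225893]), [array([0.7, 0.1]), array([-0.3,  0. ])])
spR (array([ 0.48830035, -0.39274553,  0.09201642]), [array([1. , 0.1]), array([-0.5,  0.1])])
[[ 0.43982807 -0.27357973  0.162     ]]
[[ 0.43481024 -0.36625083  0.176     ]]
[[ 0.49681224 -0.32534268  0.08      ]]
[[ 0.50382983 -0.25240729  0.1       ]]
[[ 0.48652622 -0.39870527  0.1       ]]
```

Request:
apply_moves --deltas '[[93, [26, -11, 0], 0], [93, [0, 0, 45], 0], [93, [0, 0, 45], 0], [93, [0, 0, 35], 0], [93, [0, 0, 18], 0]]' --grip_force 20

```text
t: 2.62
tool_pos: [0.4396, -0.2722, 0.3056]
orientation: [-2.355, -2.075, 0.001]
force: [-0.4, 0.7, 0.6]
opening: 0.093
```

Request:
apply_moves --deltas '[[93, [0, 0, 0], 0], [70, [0, 0, 0], 0]]'

```text
t: 2.88
tool_pos: [0.4408, -0.2731, 0.3095]
orientation: [2.354, 2.076, 0.001]
force: [-0.7, 0.5, 0.5]
opening: 0.0869
```

Run:
```python
from h import *
st()
a=viewer.read_camera("wrist")[140:480,120:520]
b=viewer.read_camera("side")[200:385,260:460]
a=cv2.resize(a,None,fx=1,fy=1);b=cv2.resize(b,None,fx=2,fy=2,interpolation=2)
o=np.zeros((370,800,3),np.uint8);o[:340,:400]=a;o[:370,400:]=b
cv2.imwrite("pics/c3.png",o)
```

```text
t 2.88 p [ 0.4408 -0.2731  0.3095] yx 82.82 tz [ 0.002 -0.002 -1.   ] F [-0.7  0.5  0.5] op 0.0869 q [-0.65 -0.03  1.83 -0.    1.34 -0.53]
```

View pics/c3.png

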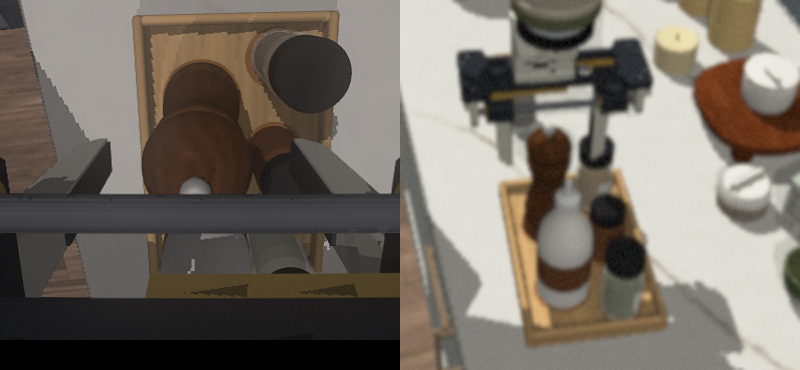

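Fingers straddle the mill head, with the knob at (195,185) in the left crop, centred between them. Closing now.

Request:
apply_moves --deltas '[[40, [0, 0, 0], 0], [40, [0, 0, 0], 0], [40, [0, 0, 0], 0], [40, [0, 0, 0], 0], [40, [0, 0, 0], 0]]'

```text
t: 3.6
tool_pos: [0.4402, -0.2727, 0.3079]
orientation: [2.356, 2.078, 0.0]
force: [-0.3, 0.8, 1.3]
opening: 0.0469
```

Request:
apply_moves --deltas '[[40, [0, 0, 0], 0], [40, [0, 0, 0], 0], [40, [0, 0, 0], 0]]'

```text
t: 3.98
tool_pos: [0.4402, -0.2727, 0.3079]
orientation: [2.356, 2.078, 0.0]
force: [-1.2, 1.3, 3.4]
opening: 0.0466
```

Run:
```python
from h import *
st()
# board fit on scene
n=viewer.get_calibration("scene")
im=cv2.imread("pics/scene1.png");hsv=cv2.cvtColor(im,cv2.COLOR_BGR2HSV)
def blob(lo,hi,x0,y0,x1,y1):
    m=cv2.inRange(hsv,lo,hi);k=np.zeros_like(m);k[y0:y1,x0:x1]=m[y0:y1,x0:x1]
    c=max(cv2.findContours(k,0,1)[0],key=cv2.contourArea);return c.reshape(-1,2)
c=blob((0,80,25),(20,255,255),110,260,280,380);print(hsv[322,196],hsv[269,318],c.min(0),c.max(0))
p=onz(n,c,.046)[:,:2]*1000;print("board",cv2.minAreaRect(np.float32(p)))
c=blob((5,60,60),(25,255,255),290,250,345,290);print(c.min(0),c.max(0))
p=onz(n,c,.008)[:,:2]*1000;print("coaster",cv2.minEnclosingCircle(np.float32(p)),cv2.fitEllipse(np.float32(p)))
```

```text
t 3.98 p [ 0.4402 -0.2727  0.3079] yx 82.84 tz [ 0. -0. -1.] F [-1.2  1.3  3.4] op 0.0466 q [-0.65 -0.02  1.83  0.    1.34 -0.53]
[  9 159 111] [ 16 120 172] [126 276] [263 377]
board ((457.4282531738281, 309.4083251953125), (166.98411560058594, 294.64044189453125), 11.24250316619873)
[298 258] [336 280]
coaster ((458.1263732910156, 5.115903854370117), 49.42792510986328) ((458.3683166503906, 5.477684020996094), (88.83430480957031, 96.6174087524414), 43.654422760009766)
```

Run:
```python
from h import *
s,R=st();c=viewer.get_calibration("wrist");
for uv in ((315,322),(315,328)):
    X=onz(c,[uv],.163)[0];print(X,R.T@(X-s["tool_pos"]))
a=viewer.read_camera("wrist")[100:480,100:540];b=viewer.read_camera("side")[200:340,270:410]
b=cv2.resize(b,(360,360),interpolation=2)
o=np.zeros((380,800,3),np.uint8);o[:,:440]=a;o[:360,440:]=b
cv2.imwrite("pics/c4.png",o)
```

```text
t 3.98 p [ 0.4402 -0.2727  0.3079] yx 82.84 tz [ 0. -0. -1.] F [-1.2  1.3  3.4] op 0.0466 q [-0.65 -0.02  1.83  0.    1.34 -0.53]
[ 0.43929083 -0.26486946  0.163     ] [ 0.00762048 -0.00189199  0.14485722]
[ 0.4389767  -0.26727165  0.163     ] [ 0.00519787 -0.00190413  0.14485738]
```

View pics/c4.png

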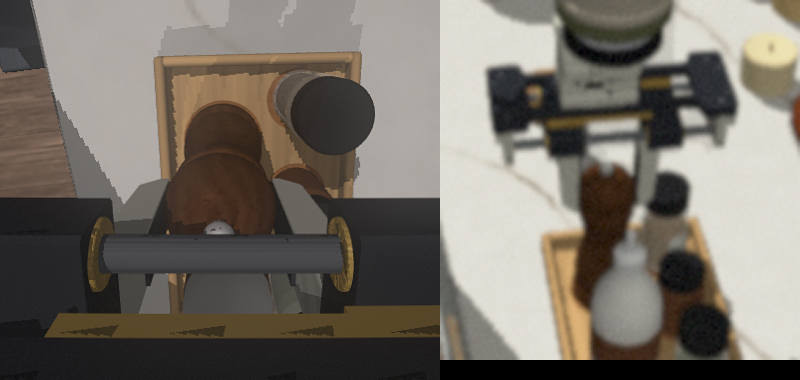

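Request:
apply_moves --deltas '[[40, [0, 0, -5], 0], [40, [0, 0, -15], 0], [40, [0, 0, -40], 0], [40, [0, 0, -45], 0], [40, [0, 0, -25], 0]]'

```text
t: 4.7
tool_pos: [0.4403, -0.2727, 0.4417]
orientation: [2.353, 2.076, 0.001]
force: [0.0, 0.2, -2.1]
opening: 0.0469
```

Run:
```python
from h import *
st();n=viewer.get_calibration("scene");s=viewer.get_calibration("side")
print("crock",onz(n,[[95,303]],0),onz(s,[[372,165]],0))
o,d=ray(n,[[32,200],[70,200],[104,186],[68,180]]);print([np.round(o+k*(.24-o[2])/k[2],3) for k in d])
cv2.imwrite("pics/side2.png",cv2.resize(viewer.read_camera("side")[120:360,240:480],None,fx=2,fy=2))
```

```text
t 4.7 p [ 0.4403 -0.2727  0.4417] yx 82.84 tz [ 0.003 -0.002 -1.   ] F [ 0.   0.2 -2.1] op 0.0469 q [-0.65 -0.11  1.66  0.    1.58 -0.53]
crock [[0.72854721 0.40585625 0.        ]] [[0.75136837 0.33258401 0.        ]]
[array([0.763, 0.447, 0.24 ]), array([0.705, 0.399, 0.24 ]), array([0.728, 0.326, 0.24 ]), array([0.825, 0.36 , 0.24 ])]
```

View pics/side2.png

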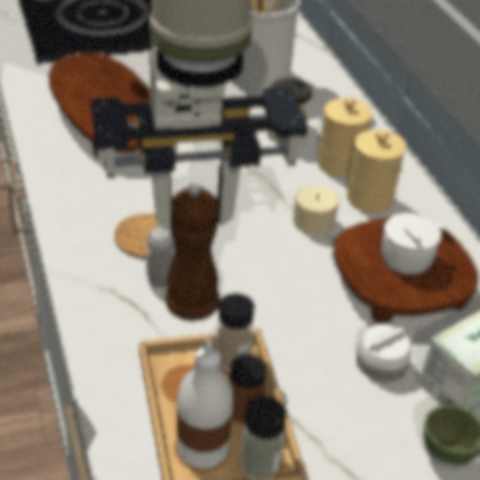

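Mill held upright, hanging clear at (193,255), with its mark on the caddy floor showing at (178,383).

Request:
apply_moves --deltas '[[40, [15, -1, 0], 0], [40, [35, -3, 0], 0], [40, [50, -4, 0], 0], [40, [55, -4, 0], 0], [40, [55, -4, 0], 0]]'

```text
t: 5.38
tool_pos: [0.4496, -0.0598, 0.4356]
orientation: [-2.354, -2.076, 0.002]
force: [1.1, 1.4, -0.6]
opening: 0.0473
```

Request:
apply_moves --deltas '[[40, [55, -4, 0], 0], [40, [55, -4, 0], 0], [40, [55, -4, 0], 0], [40, [55, -5, 0], 0], [40, [55, -5, 0], 0]]'

```text
t: 6.0
tool_pos: [0.4615, 0.2157, 0.4356]
orientation: [-2.354, -2.078, 0.004]
force: [0.6, -0.4, -1.5]
opening: 0.0466
```

Request:
apply_moves --deltas '[[40, [55, -5, 0], 0], [40, [50, -4, 0], 0], [40, [35, -3, 0], 0], [40, [20, -2, 0], 0], [40, [0, 0, 0], 0]]'

```text
t: 6.62
tool_pos: [0.4682, 0.3746, 0.4362]
orientation: [-2.354, -2.08, 0.004]
force: [-0.1, -0.2, -1.9]
opening: 0.047
```

Run:
```python
from h import *
import pickle
st();pickle.dump(viewer.get_calibration("wrist"),open("w2.pkl","wb"))
a=cv2.imwrite("pics/w2.png",viewer.read_camera("wrist"))
b=viewer.read_camera("scene");cv2.imwrite("pics/scene2.png",b)
o=np.zeros((400,800,3),np.uint8)
o[:300,:400]=cv2.resize(cv2.imread("pics/w2.png"),(400,300));o[:,400:]=cv2.resize(b[150:400,90:340],(400,400))
cv2.imwrite("pics/c5.png",o)
```

```text
t 6.62 p [0.4682 0.3746 0.4362] yx 82.94 tz [-0.002 -0.001 -1.   ] F [-0.1 -0.2 -1.9] op 0.047 q [0.59 0.12 1.44 0.   1.58 0.71]
```

View pics/c5.png

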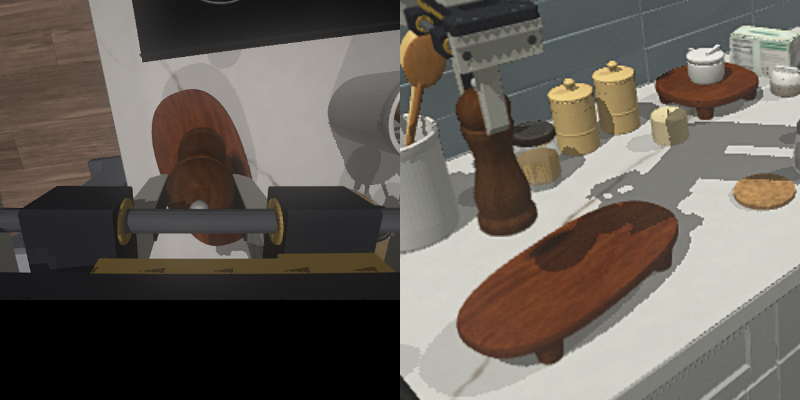

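Run:
```python
from h import *
import pickle
c=pickle.load(open("w2.pkl","rb"))
P=onz(c,[[296,144],[243,205],[392,240]],.046);print(P)
C=np.array([.459,.31]);a=np.radians(8);u=np.array([-np.sin(-a),np.cos(a)]);v=np.array([np.cos(a),-np.sin(a)])
for p in list(P)+[np.array([.469,.374])]: d=p[:2]-C; print(d@u/.145,d@v/.075)
```

```text
[[0.45375318 0.45327124 0.046     ]
 [0.39196667 0.40082106 0.046     ]
 [0.53922466 0.34558449 0.046     ]]
0.9734256302745148 -0.33513681262502387
0.555916955113143 -1.053610925349988
0.32002274297870864 0.9932202504057865
0.44668198213145627 0.013274696346286264
```

Request:
apply_moves --deltas '[[40, [0, -5, 20], 0], [40, [0, 0, 35], 0], [40, [0, 0, 22], 0], [40, [0, 0, 8], 0], [40, [0, 0, 0], 0]]'

```text
t: 7.35
tool_pos: [0.4643, 0.3736, 0.3529]
orientation: [2.357, 2.077, -0.001]
force: [0.1, -0.1, -0.8]
opening: 0.0465
```

Request:
apply_moves --deltas '[[40, [0, 0, 1.5], 0], [40, [0, 0, 1.5], 0], [40, [0, 0, 0], 0]]'

```text
t: 7.72
tool_pos: [0.4641, 0.3745, 0.3502]
orientation: [2.356, 2.078, 0.001]
force: [-0.3, 0.4, -2.0]
opening: 0.047
```

Request:
apply_moves --deltas '[[40, [0, 0, 1.5], 0], [40, [0, 0, 1.5], 0], [40, [0, 0, 0], 0]]'

```text
t: 8.1
tool_pos: [0.4639, 0.3744, 0.3464]
orientation: [-2.356, -2.078, 0.001]
force: [-0.5, -0.0, -1.2]
opening: 0.0468
```

Request:
apply_moves --deltas '[[40, [0, 0, 1], 0], [40, [0, 0, 0], 0]]'

```text
t: 8.35
tool_pos: [0.4641, 0.3745, 0.3459]
orientation: [-2.356, -2.078, -0.001]
force: [-0.9, -0.1, -0.2]
opening: 0.0473
```

Request:
apply_moves --deltas '[[40, [0, 0, 1], 0], [40, [0, 0, 0], 0], [60, [0, 0, 0], 0], [80, [0, 0, 0], 0], [93, [0, 0, 0], 0]]'

```text
t: 8.98
tool_pos: [0.464, 0.3744, 0.3445]
orientation: [2.356, 2.078, -0.001]
force: [-0.2, 0.8, 0.3]
opening: 0.0722
```

Request:
apply_moves --deltas '[[93, [0, 0, 0], 0], [93, [0, 0, 0], 0], [93, [0, 0, 0], 0], [93, [0, 0, -20], 0], [93, [0, 0, -40], 0]]'

```text
t: 9.6
tool_pos: [0.4636, 0.3741, 0.4046]
orientation: [-2.356, -2.078, 0.005]
force: [0.6, 0.7, 0.0]
opening: 0.0928
```

Run:
```python
from h import *
st()
b=viewer.read_camera("scene")[190:390,90:340];cv2.imwrite("pics/scene3.png",cv2.resize(b,None,fx=2,fy=2))
```

```text
t 9.6 p [0.4636 0.3741 0.4046] yx 82.84 tz [-0.003 -0.002 -1.   ] F [0.6 0.7 0. ] op 0.0928 q [ 0.59  0.12  1.5  -0.    1.53  0.72]
```

View pics/scene3.png

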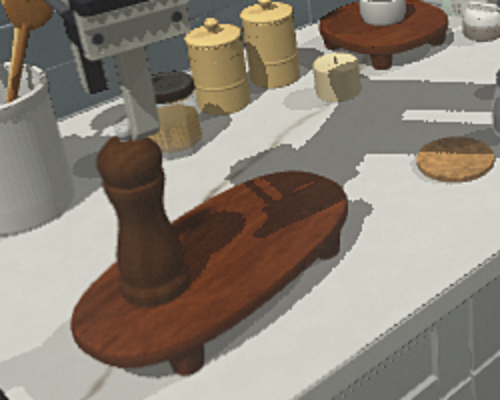

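Mill stands on the board at crop (150,290), upright. Next is the bottle.

Request:
apply_moves --deltas '[[60, [0, 0, -35], 0], [60, [-20, 2, 0], 0], [60, [-40, 4, 0], 0], [60, [-58, 5, 0], 0], [60, [-58, 5, 0], 0]]'

```text
t: 10.28
tool_pos: [0.4573, 0.1958, 0.4396]
orientation: [2.355, 2.079, -0.0]
force: [0.7, -0.7, 0.4]
opening: 0.0602
```

Request:
apply_moves --deltas '[[60, [-58, 5, 0], 0], [60, [-58, 5, 0], 0], [60, [-58, 5, 0], 0], [60, [-58, 5, 0], 0], [60, [-58, 5, 0], 0]]'

```text
t: 10.9
tool_pos: [0.4455, -0.0952, 0.4398]
orientation: [2.356, 2.077, 0.0]
force: [0.7, 1.0, 0.4]
opening: 0.0598
```

Request:
apply_moves --deltas '[[60, [-58, 5, 0], 0], [60, [-58, 5, 0], 0], [60, [-58, 5, 0], 0], [60, [-52, 5, 0], 0], [60, [-30, 2, 0], 0]]'

```text
t: 11.52
tool_pos: [0.4351, -0.3524, 0.4394]
orientation: [-2.358, -2.075, 0.001]
force: [0.5, 1.1, -0.3]
opening: 0.06
```

Request:
apply_moves --deltas '[[60, [-10, 0, 0], 0], [60, [0, 0, 0], 0], [60, [0, 0, 0], 0]]'

```text
t: 11.9
tool_pos: [0.4354, -0.3587, 0.4399]
orientation: [-2.355, -2.079, -0.0]
force: [0.8, 0.8, 0.0]
opening: 0.0597
```

Run:
```python
from h import *
import pickle
s,R=st();c=viewer.get_calibration("wrist");pickle.dump(c,open("w3.pkl","wb"))
im=viewer.read_camera("wrist");cv2.imwrite("pics/w3.png",im)
print(proj(c,[s["tool_pos"]+R@[0,0,.27],[.4338,-.361,.178]]))
sd=viewer.read_camera("side");cv2.imwrite("pics/side3.png",sd)
o=np.zeros((480,800,3),np.uint8);o[:,:440]=im[:,100:540];o[:360,440:]=cv2.resize(sd[220:400,270:450],(360,360),interpolation=2)
cv2.imwrite("pics/c6.png",o)
```

```text
t 11.9 p [ 0.4354 -0.3587  0.4399] yx 82.89 tz [ 0.  0. -1.] F [0.8 0.8 0. ] op 0.0597 q [-0.78  0.02  1.54  0.    1.58 -0.66]
[[320.01579779 252.53506621]
 [318.09224536 259.31147598]]
```

View pics/c6.png

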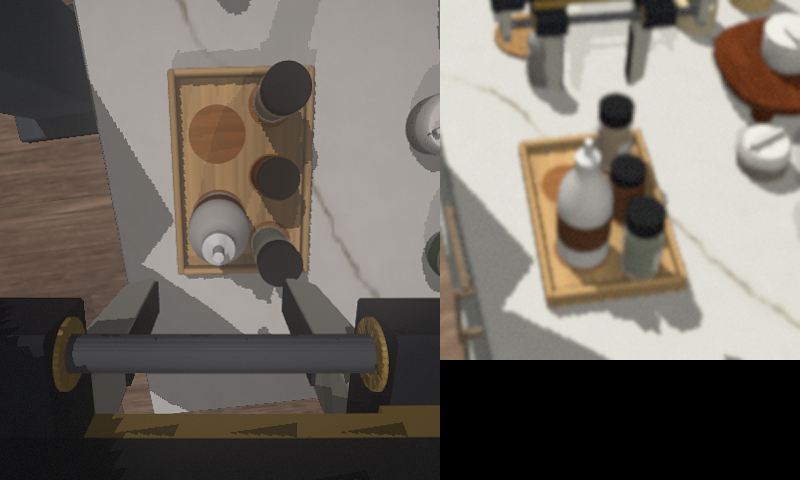

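Run:
```python
from h import *
import pickle
s,R=st();c=pickle.load(open("w3.pkl","rb"))
for x in(-.0075,.0075):
  for y in(-.030,.030): print(x,y,proj(c,[s["tool_pos"]+R@[x,y,.186]]))
print("millmark",onz(c,[[317,134]],.008))
q=onz(c,[[269,69],[415,66],[280,274],[409,272]],.022);print(q,q.mean(0))
for z in(.165,.178): print("spout",onz(c,[[319,249]],z))
C=np.array([.4646,-.319]);a=np.radians(-6.5);M=np.array([[np.cos(a),-np.sin(a)],[np.sin(a),np.cos(a)]])
for l in((-26,45),(-26,-45),(32,0)):print(l,C+M@np.array(l)/1e3)
```

```text
t 12.0 p [ 0.4356 -0.3586  0.44  ] yx 82.92 tz [ 0. -0. -1.] F [ 0.5 -0.4 -0.4] op 0.0599 q [-0.78  0.02  1.54  0.    1.58 -0.66]
-0.0075 -0.03 [[259.02738501 312.85144461]]
-0.0075 0.03 [[381.99312562 312.61227431]]
0.0075 -0.03 [[257.65829899 283.84803527]]
0.0075 0.03 [[383.2582189  283.60272243]]
millmark [[ 0.44335573 -0.27050464  0.008     ]]
[[ 0.40357561 -0.20293486  0.022     ]
 [ 0.54919455 -0.21832644  0.022     ]
 [ 0.38188072 -0.41811819  0.022     ]
 [ 0.52847589 -0.43425695  0.022     ]] [ 0.46578169 -0.31840911  0.022     ]
spout [[ 0.43488069 -0.35720286  0.165     ]]
spout [[ 0.43533895 -0.35382197  0.178     ]]
(-26, 45) [ 0.44386128 -0.27134598]
(-26, -45) [ 0.43367299 -0.36076745]
(32, 0) [ 0.4963943 -0.3226225]
```

Wrist view: the bottle spout is at (319,249), the mill mark at (317,134), and the fingertip projections match the picture within 1 px. The tool is over the spout, so I go down and grip.

Request:
apply_moves --deltas '[[60, [0, 0, 30], 0], [60, [0, 0, 40], 0], [60, [0, 0, 28], 0], [60, [0, 0, 11], 0], [45, [0, 0, 0], 0]]' --grip_force 20

```text
t: 12.62
tool_pos: [0.4354, -0.3592, 0.3307]
orientation: [-2.355, -2.079, 0.0]
force: [0.1, -0.2, 1.1]
opening: 0.0542
```

Request:
apply_moves --deltas '[[15, [0, 0, 0], 0], [15, [0, 0, 0], 0], [15, [0, 0, 0], 0], [15, [0, 0, 0], 0], [15, [0, 0, 0], 0]]'

```text
t: 13.25
tool_pos: [0.4354, -0.36, 0.3316]
orientation: [2.355, 2.077, -0.0]
force: [-1.2, -0.8, 5.4]
opening: 0.0236
```

Request:
apply_moves --deltas '[[15, [0, 0, 0], 0], [15, [0, 0, 0], 0], [15, [0, 0, -5], 0], [15, [0, 0, -15], 0]]'

```text
t: 13.75
tool_pos: [0.4348, -0.3592, 0.3493]
orientation: [-2.353, -2.076, 0.0]
force: [0.6, 0.2, -4.1]
opening: 0.0237
```

Request:
apply_moves --deltas '[[15, [0, 0, -35], 0], [15, [0, 0, -45], 0], [15, [0, 0, -30], 0], [15, [20, -2, 0], 0], [15, [40, -4, 0], 0]]'

```text
t: 14.38
tool_pos: [0.4365, -0.2986, 0.4594]
orientation: [-2.356, -2.075, 0.0]
force: [0.1, 0.7, -4.4]
opening: 0.0237
```

Request:
apply_moves --deltas '[[15, [55, -6, 0], 0], [15, [55, -6, 0], 0], [15, [55, -6, 0], 0], [15, [55, -6, 0], 0], [15, [55, -6, 0], 0]]'

```text
t: 15.0
tool_pos: [0.4401, -0.0202, 0.4587]
orientation: [-2.354, -2.077, 0.002]
force: [0.9, 0.4, -3.8]
opening: 0.0238
```

Request:
apply_moves --deltas '[[15, [55, -6, 0], 0], [15, [55, -6, 0], 0], [15, [55, -6, 0], 0], [15, [50, -5, 0], 0], [15, [35, -4, 0], 0]]'

```text
t: 15.62
tool_pos: [0.444, 0.2313, 0.4586]
orientation: [-2.352, -2.08, 0.004]
force: [0.5, -0.6, -4.3]
opening: 0.0238
```

Request:
apply_moves --deltas '[[15, [17, -1, 10], 0], [15, [0, 0, 25], 0], [15, [0, 0, 25], 0], [15, [0, 0, 12], 0], [15, [0, 0, 0], 0]]'

```text
t: 16.25
tool_pos: [0.4462, 0.2451, 0.3871]
orientation: [-2.356, -2.077, 0.005]
force: [-1.3, -0.5, -3.8]
opening: 0.0239
```

Run:
```python
from h import *
st()
```

```text
t 16.25 p [0.4462 0.2451 0.3871] yx 82.82 tz [-0.003 -0.001 -1.   ] F [-1.3 -0.5 -3.8] op 0.0239 q [ 0.4  -0.11  1.76 -0.    1.49  0.53]
```

Request:
apply_moves --deltas '[[15, [0, 0, 10], 0], [15, [0, 0, 3], 0], [15, [0, 0, 1], 0], [15, [0, 0, 1], 0], [15, [0, 0, 0], 0]]'

```text
t: 16.88
tool_pos: [0.4469, 0.2456, 0.3739]
orientation: [2.356, 2.078, 0.0]
force: [0.3, 0.3, -4.1]
opening: 0.0239
```

Request:
apply_moves --deltas '[[15, [0, 0, 1], 0], [15, [0, 0, 1], 0], [15, [0, 0, 0], 0]]'

```text
t: 17.25
tool_pos: [0.4468, 0.2456, 0.3716]
orientation: [-2.356, -2.078, 0.0]
force: [-0.2, 0.3, -5.1]
opening: 0.0238
```

Request:
apply_moves --deltas '[[15, [0, 0, 1], 0], [15, [0, 0, 0], 0]]'

```text
t: 17.5
tool_pos: [0.4468, 0.2456, 0.3706]
orientation: [-2.356, -2.078, 0.0]
force: [0.4, -1.3, -3.4]
opening: 0.0239
```

Request:
apply_moves --deltas '[[15, [0, 0, 1], 0], [15, [0, 0, 0], 0]]'

```text
t: 17.75
tool_pos: [0.4469, 0.2456, 0.3699]
orientation: [2.356, 2.078, 0.0]
force: [0.4, 0.1, -2.6]
opening: 0.0237
```

Request:
apply_moves --deltas '[[15, [0, 0, 1], 0], [15, [0, 0, 0], 0]]'

```text
t: 18.0
tool_pos: [0.4471, 0.2457, 0.3698]
orientation: [2.355, 2.078, 0.003]
force: [-0.3, -1.8, 5.0]
opening: 0.0235
```

Request:
apply_moves --deltas '[[70, [0, 0, 0], 0], [70, [0, 0, 0], 0], [70, [0, 0, 0], 0], [70, [0, 0, 0], 0], [70, [0, 0, -10], 0]]'

```text
t: 18.62
tool_pos: [0.4465, 0.2455, 0.3782]
orientation: [-2.355, -2.078, 0.003]
force: [0.4, -0.1, 0.4]
opening: 0.0676
```

Request:
apply_moves --deltas '[[70, [0, 0, -25], 0], [70, [0, 0, -35], 0], [70, [-20, 4, 0], 0], [70, [-40, 9, 0], 0], [70, [-55, 12, 0], 0]]'

```text
t: 19.25
tool_pos: [0.4572, 0.1279, 0.4397]
orientation: [2.353, 2.081, 0.002]
force: [0.1, 0.5, -0.0]
opening: 0.0702
```

Request:
apply_moves --deltas '[[70, [-55, 12, 0], 0], [70, [-55, 12, 0], 0], [70, [-55, 12, 0], 0], [70, [-55, 12, 0], 0], [70, [-55, 12, 0], 0]]'

```text
t: 19.88
tool_pos: [0.4824, -0.1539, 0.4398]
orientation: [2.355, 2.077, 0.001]
force: [0.5, 0.8, 0.2]
opening: 0.0696
```

Request:
apply_moves --deltas '[[70, [-55, 12, 0], 0], [70, [-50, 11, 0], 0], [70, [-35, 8, 0], 0], [70, [-10, 2, 0], 0], [70, [0, 0, 0], 0]]'

```text
t: 20.5
tool_pos: [0.4966, -0.305, 0.439]
orientation: [-2.357, -2.077, -0.0]
force: [-0.7, 0.7, 0.8]
opening: 0.0698
```

Run:
```python
from h import *
import pickle
s,R=st();c=viewer.get_calibration("wrist");pickle.dump(c,open("w4.pkl","wb"))
im=viewer.read_camera("wrist");cv2.imwrite("pics/w4.png",im)
sc=viewer.read_camera("scene");cv2.imwrite("pics/scene4.png",sc)
c3=pickle.load(open("w3.pkl","rb"));print("lid from w3",onz(c3,[[376,178]],.08))
o=np.zeros((480,800,3),np.uint8);o[:,:440]=im[:,100:540];o[:360,440:]=cv2.resize(sc[180:400,120:340],(360,360),interpolation=2)
cv2.imwrite("pics/c7.png",o)
```

```text
t 20.5 p [ 0.4966 -0.305   0.439 ] yx 82.79 tz [ 0.  0. -1.] F [-0.7  0.7  0.8] op 0.0698 q [-0.64  0.07  1.49  0.    1.58 -0.51]
lid from w3 [[ 0.49208977 -0.31921738  0.08      ]]
```

View pics/c7.png

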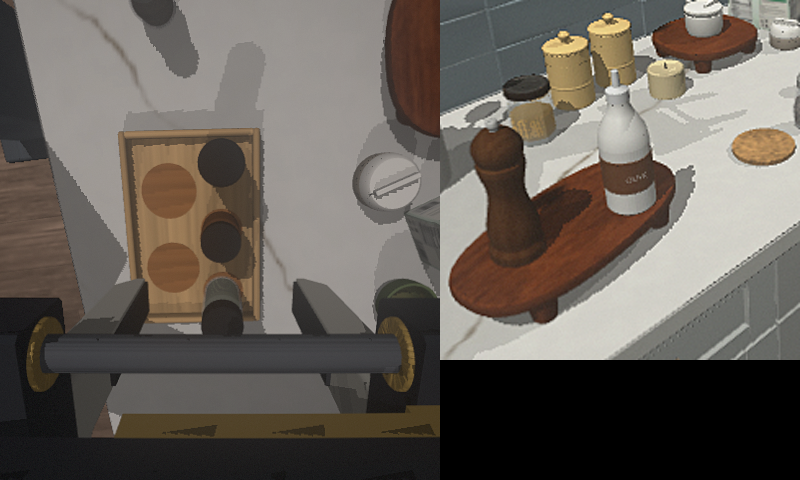

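Both stand upright on the board. The caddy marks show at (268,190) and (273,267), the jar lid at (321,242), and the spice caps at (321,162) and (322,321).

Run:
```python
from h import *
import pickle
c=pickle.load(open("w4.pkl","rb"));s,R=st()
im=cv2.imread("pics/w4.png");g=cv2.cvtColor(im,cv2.COLOR_BGR2HSV)
m=onz(c,[[268.5,190],[273,267]],.008);print("marks",m,np.linalg.norm(m[1]-m[0]))
for n,p,z in(("jar",(321,242),.08),("spL",(321.5,162),.1),("spR",(322,321),.1)):
    X=onz(c,[p],z)[0];print(n,X,(R.T@(X-s["tool_pos"]))[:2])
d=(m[0]-m[1])/np.linalg.norm(m[0]-m[1]);e=np.array([d[1],-d[0],0]);print("jar from marks",m.mean(0)+.058*e,"yaw",np.degrees(np.arctan2(e[1],e[0])))
```

```text
t 20.6 p [ 0.4967 -0.3039  0.439 ] yx 82.89 tz [ 0.  0. -1.] F [ 0.1  0.2 -0.1] op 0.0698 q [-0.64  0.07  1.49  0.    1.58 -0.51]
marks [[ 0.44318282 -0.26945473  0.008     ]
 [ 0.43396473 -0.35892102  0.008     ]] 0.08993991976530108
jar [ 0.49573172 -0.31879733  0.08      ] [-0.01507673  0.00077916]
spL [ 0.50553865 -0.24469449  0.1       ] [0.0596778  0.00133746]
spR [ 0.48749873 -0.39049875  0.1       ] [-0.08723815  0.00149308]
jar from marks [ 0.49626834 -0.32013239  0.008     ] yaw -5.882666873097728
```

Request:
apply_moves --deltas '[[70, [-15.5, 0.5, 20], 0], [70, [0, 0, 50], 0], [70, [0, 0, 55], 0], [70, [0, 0, 50], 0], [70, [0, 0, 28], 0]]' --grip_force 15

```text
t: 21.22
tool_pos: [0.4935, -0.3191, 0.2308]
orientation: [-2.351, -2.076, 0.002]
force: [0.0, -0.6, 0.3]
opening: 0.0701
```

Request:
apply_moves --deltas '[[70, [0, 0, 11], 0], [70, [0, 0, 0], 0], [50, [0, 0, 0], 0], [32, [0, 0, 0], 0], [32, [0, 0, 0], 0]]'

```text
t: 21.85
tool_pos: [0.4955, -0.3206, 0.2258]
orientation: [2.355, 2.077, 0.0]
force: [-0.2, -0.3, 0.3]
opening: 0.0443
```

Request:
apply_moves --deltas '[[32, [0, 0, 0], 0], [32, [0, 0, 0], 0], [32, [0, 0, 0], 0], [32, [0, 0, 0], 0]]'

```text
t: 22.35
tool_pos: [0.4953, -0.3206, 0.2255]
orientation: [2.355, 2.078, 0.0]
force: [-2.6, -0.2, 6.6]
opening: 0.0406
```

Request:
apply_moves --deltas '[[32, [0, 0, -10], 0], [32, [0, 0, -40], 0], [32, [0, 0, -55], 0], [32, [0, 0, -55], 0], [32, [0, 0, -35], 0]]'

```text
t: 22.98
tool_pos: [0.4952, -0.3203, 0.4233]
orientation: [2.353, 2.076, 0.001]
force: [0.6, 0.1, -3.5]
opening: 0.0405
```

Request:
apply_moves --deltas '[[32, [25, -7, 0], 0], [32, [50, -15, 0], 0], [32, [55, -16, 0], 0], [32, [55, -16, 0], 0], [32, [39, -11, 0], 0]]'

```text
t: 23.6
tool_pos: [0.4577, -0.0878, 0.4197]
orientation: [-2.354, -2.079, -0.0]
force: [0.6, 0.5, -2.1]
opening: 0.041
```

Request:
apply_moves --deltas '[[32, [0, 0, 0], 0], [32, [0, 0, 0], 0]]'

```text
t: 23.85
tool_pos: [0.4586, -0.0902, 0.4199]
orientation: [2.355, 2.079, -0.0]
force: [1.7, -1.0, -2.2]
opening: 0.0408
```

Run:
```python
from h import *
import pickle
s,R=st();c=viewer.get_calibration("wrist");pickle.dump(c,open("w5.pkl","wb"))
im=viewer.read_camera("wrist");cv2.imwrite("pics/w5.png",im);sd=viewer.read_camera("side");cv2.imwrite("pics/side5.png",sd)
hsv=cv2.cvtColor(im,cv2.COLOR_BGR2HSV);m=cv2.inRange(hsv,(8,70,60),(25,255,255));m[290:]=0;m[:,:180]=0
C=max(cv2.findContours(m,0,1)[0],key=cv2.contourArea);P=onz(c,C.reshape(-1,2),.008)
print(cv2.boundingRect(C),cv2.contourArea(C),cv2.minEnclosingCircle(np.float32(P[:,:2]*1000)))
o=np.zeros((480,800,3),np.uint8);o[:,:440]=im[:,100:540];o[:360,440:]=cv2.resize(sd[180:400,250:470],(360,360),interpolation=2)
cv2.imwrite("pics/c8.png",o)
```

```text
t 23.85 p [ 0.4586 -0.0902  0.4199] yx 82.87 tz [ 0. -0. -1.] F [ 1.7 -1.  -2.2] op 0.0408 q [-0.3  -0.24  1.82 -0.    1.56 -0.18]
(535, 170, 105, 120) 8123.5 ((749.8779296875, -142.9029541015625), 79.49653625488281)
```

View pics/c8.png

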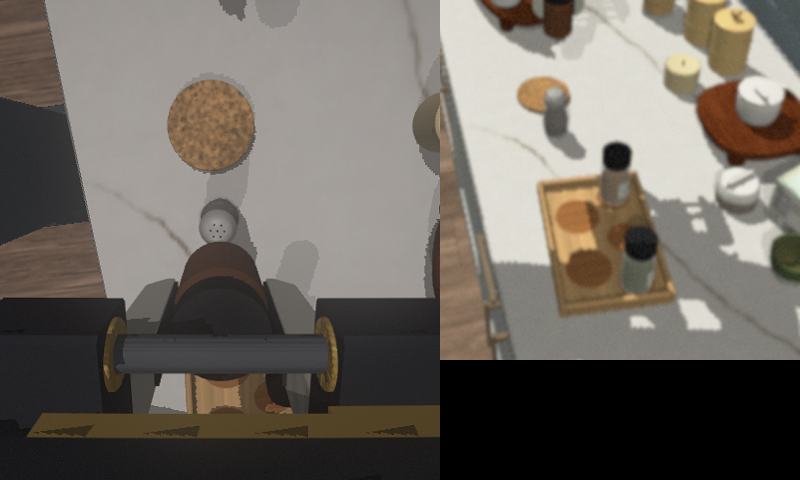

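Coaster at (311,125), shaker cap at (318,228), jar held upright between the fingers. The jar's mark shows at about crop (620,235) on the right side.

Run:
```python
from h import *
import pickle
c=pickle.load(open("w5.pkl","rb"));s,R=st()
im=cv2.imread("pics/w5.png");hsv=cv2.cvtColor(im,cv2.COLOR_BGR2HSV);m=cv2.inRange(hsv,(5,50,60),(30,255,255));m[190:]=0;m[:,:240]=0;m[:,380:]=0
C=max(cv2.findContours(m,0,1)[0],key=cv2.contourArea);P=onz(c,C.reshape(-1,2),.008)
print(cv2.boundingRect(C),cv2.minEnclosingCircle(np.float32(P[:,:2]*1000)))
k=np.r_[np.array(cv2.minEnclosingCircle(np.float32(P[:,:2]*1000))[0])/1000,.008]
q=onz(c,[[317.5,228]],.09)[0];print("shaker",q,"dist",np.linalg.norm(q[:2]-k[:2]))
print("move to coaster (tool mm)",(R.T@(k-s["tool_pos"]))*1000)
```

```text
t 23.95 p [ 0.4587 -0.0908  0.4197] yx 82.78 tz [-0. -0. -1.] F [-0.4  0.1 -3.3] op 0.0408 q [-0.31 -0.24  1.82 -0.    1.56 -0.18]
(268, 80, 86, 91) ((460.8236389160156, 5.234786033630371), 44.487342834472656)
shaker [ 0.4571294  -0.08455432  0.09      ] dist 0.08986507553971305
move to coaster (tool mm) [ 95.68770435  -9.85575635 411.68466204]
```

Request:
apply_moves --deltas '[[32, [30, -3, 0], 0], [32, [45, -5, 0], 0], [32, [20.5, -2, 20], 0], [32, [0, 0, 50], 0], [32, [0, 0, 50], 0]]'

```text
t: 24.58
tool_pos: [0.461, 0.0053, 0.2988]
orientation: [2.356, 2.077, 0.001]
force: [1.3, 0.6, -3.1]
opening: 0.0409
```

Request:
apply_moves --deltas '[[32, [0, 0, 40], 0], [32, [0, 0, 22], 0], [32, [0, 0, 7], 0], [32, [0, 0, 2], 0], [32, [0, 0, 0], 0]]'

```text
t: 25.2
tool_pos: [0.4613, 0.0057, 0.2299]
orientation: [2.355, 2.077, 0.002]
force: [0.1, -0.0, -2.3]
opening: 0.0413
```

Request:
apply_moves --deltas '[[32, [0, 0, 1], 0], [32, [0, 0, 1], 0], [32, [0, 0, 0], 0]]'

```text
t: 25.58
tool_pos: [0.4606, 0.0061, 0.2269]
orientation: [2.356, 2.078, 0.0]
force: [0.0, 0.6, -2.0]
opening: 0.0408
```

Request:
apply_moves --deltas '[[32, [0, -0.3, 1], 0], [32, [0, 0, 0], 0]]'

```text
t: 25.82
tool_pos: [0.4602, 0.0061, 0.2256]
orientation: [-2.356, -2.078, 0.0]
force: [-0.1, 0.3, -2.5]
opening: 0.0404
```

Request:
apply_moves --deltas '[[32, [0, 0, 0.8], 0], [32, [0, 0, 0], 0]]'

```text
t: 26.08
tool_pos: [0.4603, 0.006, 0.2255]
orientation: [-2.356, -2.078, 0.0]
force: [-4.5, 0.8, 5.4]
opening: 0.0409
```

Request:
apply_moves --deltas '[[75, [0, 0, 0], 0], [75, [0, 0, 0], 0], [75, [0, 0, 0], 0], [75, [0, 0, 0], 0], [75, [0, 0, 0], 0]]'

```text
t: 26.7
tool_pos: [0.4603, 0.006, 0.2249]
orientation: [2.356, 2.078, 0.0]
force: [-0.1, -0.9, 1.0]
opening: 0.0746
```

Request:
apply_moves --deltas '[[75, [0, 0, -20], 0], [75, [0, 0, -55], 0], [75, [0, 0, -60], 0], [75, [-20, 3, -55], 0], [75, [-35, 3, -20], 0]]'

```text
t: 27.32
tool_pos: [0.4599, -0.0493, 0.4395]
orientation: [2.35, 2.077, 0.006]
force: [0.2, 0.0, 0.2]
opening: 0.0745
```

Request:
apply_moves --deltas '[[75, [-20, 2, 0], 0], [75, [0, 0, 0], 0], [75, [0, 0, 0], 0]]'

```text
t: 27.7
tool_pos: [0.4588, -0.069, 0.4345]
orientation: [-2.355, -2.077, 0.0]
force: [0.3, 0.6, -0.2]
opening: 0.075
```

Run:
```python
from h import *
import pickle
s,R=st();c=viewer.get_calibration("wrist");pickle.dump(c,open("w6.pkl","wb"))
im=viewer.read_camera("wrist");cv2.imwrite("pics/w6.png",im)
print("expect shaker",proj(c,[[.457,-.085,.09]]),"coaster",proj(c,[[.4608,.0052,.008]]),"jar",proj(c,[[.4603,.006,.08]]))
cv2.imwrite("pics/c9.png",cv2.resize(im[60:300,200:440],None,fx=2,fy=2,interpolation=2))
```

```text
t 27.7 p [ 0.4588 -0.069   0.4345] yx 82.82 tz [-0.001  0.001 -1.   ] F [ 0.3  0.6 -0.2] op 0.075 q [-0.26 -0.26  1.8   0.    1.59 -0.13]
expect shaker [[320.64370197 248.227346  ]] coaster [[313.48515703 147.95011433]] jar [[311.34055862 145.84672612]]
```

View pics/c9.png

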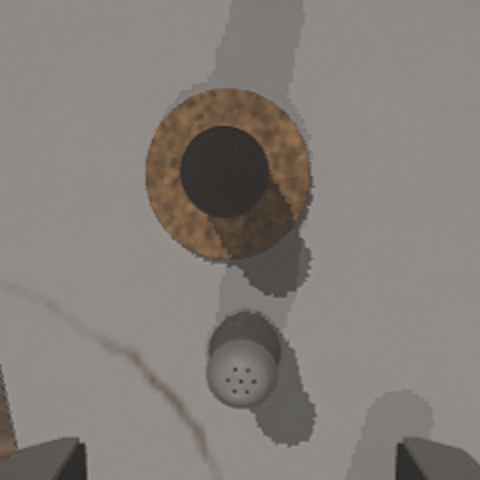

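The jar lid at crop (224,172) sits within about 2 mm of the coaster's centre at (228,174). The shaker's cap holes are at (240,381), so the shaker stands at about (0.457, -0.0865).

Request:
apply_moves --deltas '[[75, [-17.5, 0, 20], 0], [75, [0, 0, 50], 0], [75, [0, 0, 55], 0], [75, [0, 0, 50], 0], [75, [0, 0, 30], 0]]' --grip_force 15

```text
t: 28.38
tool_pos: [0.4554, -0.0854, 0.2267]
orientation: [-2.352, -2.077, 0.003]
force: [0.2, -0.7, 0.3]
opening: 0.0745
```

Request:
apply_moves --deltas '[[75, [0, 0, 12], 0], [75, [0, 0, 0], 0], [55, [0, 0, 0], 0], [34, [0, 0, 0], 0], [34, [0, 0, 0], 0]]'

```text
t: 29.0
tool_pos: [0.4571, -0.0869, 0.2188]
orientation: [2.355, 2.077, 0.001]
force: [-0.7, 0.7, -0.5]
opening: 0.0494
```

Request:
apply_moves --deltas '[[34, [0, 0, 0], 0], [34, [0, 0, 0], 0], [34, [0, 0, 0], 0], [34, [0, 0, 0], 0]]'

```text
t: 29.5
tool_pos: [0.457, -0.0869, 0.2184]
orientation: [2.355, 2.078, 0.001]
force: [1.1, -0.6, 3.9]
opening: 0.0401
```

Request:
apply_moves --deltas '[[34, [0, 0, -10], 0], [34, [0, 0, -40], 0], [34, [0, 0, -50], 0], [34, [0, 0, -40], 0], [34, [-25, 8, 0], 0]]'

```text
t: 30.12
tool_pos: [0.4624, -0.1121, 0.3625]
orientation: [2.35, 2.077, 0.006]
force: [0.6, -0.6, -1.2]
opening: 0.0401
```

Request:
apply_moves --deltas '[[34, [-50, 15, 0], 0], [34, [-55, 16, 0], 0], [34, [-55, 16, 0], 0], [34, [-41.5, 13, 0], 0], [34, [0, 0, 0], 0]]'

```text
t: 30.75
tool_pos: [0.4954, -0.3225, 0.3573]
orientation: [-2.358, -2.074, 0.001]
force: [-0.0, 0.7, -1.1]
opening: 0.0403
```

Request:
apply_moves --deltas '[[34, [0, 0, 0], 0], [34, [0, 0, 0], 0]]'

```text
t: 31.0
tool_pos: [0.4959, -0.3188, 0.358]
orientation: [-2.354, -2.079, -0.0]
force: [0.6, 0.1, -1.1]
opening: 0.0401
```

Run:
```python
from h import *
s,R=st();print(R.T@(np.array([.4963,-.3201,.2264])-s["tool_pos"])*1000)
```

```text
t 31.0 p [ 0.4959 -0.3188  0.358 ] yx 82.91 tz [-0.  0. -1.] F [ 0.6  0.1 -1.1] op 0.0401 q [-0.66  0.13  1.58  0.    1.44 -0.53]
[ -1.31339213   0.61124043 131.57213081]
```

Request:
apply_moves --deltas '[[34, [-1, 0.5, 20], 0], [34, [0, 0, 45], 0], [34, [0, 0, 40], 0], [34, [0, 0, 17], 0], [34, [0, 0, 5], 0]]'

```text
t: 31.62
tool_pos: [0.496, -0.3204, 0.2296]
orientation: [-2.354, -2.077, 0.001]
force: [0.5, 1.3, -0.7]
opening: 0.0401
```

Request:
apply_moves --deltas '[[34, [0, 0, 2], 0], [34, [0, 0, 0], 0], [34, [0, 0, 1], 0], [34, [0, 0, 0], 0]]'

```text
t: 32.12
tool_pos: [0.4964, -0.3211, 0.2285]
orientation: [2.355, 2.078, 0.0]
force: [-0.4, -1.0, -0.9]
opening: 0.0405
```

Request:
apply_moves --deltas '[[34, [0, 0, 1], 0], [34, [0, 0, 0], 0]]'

```text
t: 32.38
tool_pos: [0.4962, -0.321, 0.2269]
orientation: [-2.356, -2.078, 0.0]
force: [-0.3, 0.5, 0.5]
opening: 0.0403
```

Request:
apply_moves --deltas '[[34, [0, 0, 1], 0], [34, [0, 0, 0], 0], [70, [0, 0, 0], 0], [70, [0, 0, 0], 0], [70, [0, 0, 0], 0]]'

```text
t: 33.0
tool_pos: [0.4962, -0.321, 0.2257]
orientation: [-2.356, -2.078, 0.0]
force: [0.3, 0.8, 0.1]
opening: 0.0654
```

Request:
apply_moves --deltas '[[70, [0, 0, 0], 0], [70, [0, 0, 0], 0], [70, [0, 0, -20], 0], [70, [0, 0, -55], 0], [70, [0, 0, -60], 0]]'

```text
t: 33.62
tool_pos: [0.4959, -0.3207, 0.3632]
orientation: [-2.355, -2.078, 0.0]
force: [0.1, -0.7, 0.1]
opening: 0.07
```

Request:
apply_moves --deltas '[[70, [0, 0, -55], 0], [70, [25, -5, -25], 0], [70, [50, -11, 0], 0], [70, [55, -12, 0], 0], [70, [55, -12, 0], 0]]'

```text
t: 34.25
tool_pos: [0.479, -0.1309, 0.4428]
orientation: [2.355, 2.076, 0.002]
force: [0.9, -0.1, -0.4]
opening: 0.0702
```

Request:
apply_moves --deltas '[[70, [55, -12, 0], 0], [70, [55, -12, 0], 0], [70, [55, -12, 0], 0], [70, [55, -12, 0], 0], [70, [55, -12, 0], 0]]'

```text
t: 34.88
tool_pos: [0.4537, 0.1496, 0.4429]
orientation: [2.355, 2.077, 0.004]
force: [-0.5, -0.8, 0.3]
opening: 0.0699
```

Request:
apply_moves --deltas '[[70, [50, -11, 0], 0], [70, [35, -7, 0], 0], [70, [11, -2, 0], 0], [70, [0, 0, 0], 0], [70, [0, 0, 0], 0]]'

```text
t: 35.5
tool_pos: [0.4468, 0.2445, 0.4413]
orientation: [2.357, 2.077, 0.0]
force: [-0.3, -0.1, 0.7]
opening: 0.0702
```

Run:
```python
from h import *
s,R=st();print(R.T@(np.array([.447,.2457,.3698])-s["tool_pos"])*1000)
```

```text
t 35.5 p [0.4468 0.2445 0.4413] yx 82.78 tz [ 0. -0. -1.] F [-0.3 -0.1  0.7] op 0.0702 q [ 0.4  -0.13  1.68 -0.    1.59  0.53]
[1.20022235e+00 5.68003357e-02 7.15339735e+01]
```

Request:
apply_moves --deltas '[[70, [1, 0, 25], 0], [70, [0, 0, 30], 0], [70, [0, 0, 16], 0], [45, [0, 0, 0], 0], [15, [0, 0, 0], 0]]' --grip_force 20

```text
t: 36.12
tool_pos: [0.4471, 0.2464, 0.3712]
orientation: [2.356, 2.077, 0.002]
force: [-0.7, 0.6, 0.5]
opening: 0.0548
```

Request:
apply_moves --deltas '[[15, [0, 0, 0], 0], [15, [0, 0, 0], 0], [15, [0, 0, 0], 0], [15, [0, 0, 0], 0], [15, [0, 0, 0], 0]]'

```text
t: 36.75
tool_pos: [0.4467, 0.2467, 0.3703]
orientation: [2.356, 2.078, 0.001]
force: [-1.0, -0.2, 4.1]
opening: 0.0234
```

Request:
apply_moves --deltas '[[15, [0, 0, 0], 0], [15, [0, 0, 0], 0], [15, [0, 0, -5], 0], [15, [0, 0, -20], 0], [15, [0, 0, -40], 0]]'

```text
t: 37.38
tool_pos: [0.4461, 0.2463, 0.4342]
orientation: [-2.355, -2.077, 0.007]
force: [0.0, 0.6, -4.2]
opening: 0.0238
```

Run:
```python
from h import *
s,R=st();print(R.T@(np.array([.4350,-.3596,.45])-s["tool_pos"])*1000)
```

```text
t 37.38 p [0.4461 0.2463 0.4342] yx 82.83 tz [-0.004 -0.002 -1.   ] F [ 0.   0.6 -4.2] op 0.0238 q [ 0.4  -0.12  1.69 -0.    1.58  0.53]
[-602.60696355   64.49703545  -14.63275383]
```

Request:
apply_moves --deltas '[[15, [0, 0, -24], 0], [15, [-20, 2, 0], 0], [15, [-40, 4, 0], 0], [15, [-55, 6, 0], 0], [15, [-55, 6, 0], 0]]'

```text
t: 38.0
tool_pos: [0.4425, 0.0735, 0.4578]
orientation: [-2.355, -2.079, 0.003]
force: [1.1, -0.6, -3.8]
opening: 0.0233
```

Request:
apply_moves --deltas '[[15, [-55, 6, 0], 0], [15, [-55, 6, 0], 0], [15, [-55, 6, 0], 0], [15, [-55, 6, 0], 0], [15, [-55, 6, 0], 0]]'

```text
t: 38.62
tool_pos: [0.4374, -0.2032, 0.4579]
orientation: [-2.356, -2.077, 0.001]
force: [0.5, -0.1, -4.1]
opening: 0.0237
```

Request:
apply_moves --deltas '[[15, [-55, 6, 0], 0], [15, [-50, 5, 0], 0], [15, [-35, 4, 0], 0], [15, [-16, 1.5, 0], 0], [15, [0, 0, 0], 0]]'

```text
t: 39.25
tool_pos: [0.435, -0.3583, 0.458]
orientation: [-2.356, -2.075, 0.0]
force: [0.2, 0.2, -3.7]
opening: 0.0236
```

Request:
apply_moves --deltas '[[15, [0, 0, 0], 0], [15, [0, 0, 0], 0]]'

```text
t: 39.5
tool_pos: [0.436, -0.3566, 0.4592]
orientation: [2.354, 2.08, 0.0]
force: [-0.5, -0.8, -3.2]
opening: 0.0237
```

Run:
```python
from h import *
s,R=st();print(R.T@(np.array([.4350,-.3588,.331])-s["tool_pos"])*1000)
c=viewer.get_calibration("wrist");cv2.imwrite("pics/w7.png",viewer.read_camera("wrist"))
```

```text
t 39.5 p [ 0.436  -0.3566  0.4592] yx 82.92 tz [ 0. -0. -1.] F [-0.5 -0.8 -3.2] op 0.0237 q [-0.78  0.01  1.51  0.    1.62 -0.65]
[ -2.29605411  -0.74272458 128.16340037]
```

Request:
apply_moves --deltas '[[15, [-2, -0.5, 20], 0], [15, [0, 0, 40], 0], [15, [0, 0, 38], 0], [15, [0, 0, 17], 0], [15, [0, 0, 6], 0]]'

```text
t: 40.17
tool_pos: [0.4347, -0.3593, 0.3365]
orientation: [-2.354, -2.077, 0.0]
force: [0.2, -0.1, -3.4]
opening: 0.0234
```

Request:
apply_moves --deltas '[[15, [0, 0, 2], 0], [15, [0, 0, 1], 0], [15, [0, 0, 0], 0], [15, [0, 0, 0], 0]]'

```text
t: 40.67
tool_pos: [0.4351, -0.3598, 0.3356]
orientation: [2.355, 2.078, 0.0]
force: [0.4, 0.5, -4.4]
opening: 0.0235
```

Request:
apply_moves --deltas '[[15, [0, 0, 1], 0], [15, [0, 0, 0], 0]]'

```text
t: 40.92
tool_pos: [0.4349, -0.3596, 0.3338]
orientation: [-2.356, -2.078, 0.0]
force: [1.0, 1.1, -3.9]
opening: 0.0234
```

Request:
apply_moves --deltas '[[15, [0.8, 0, 1], 0], [15, [0, 0, 0], 0]]'

```text
t: 41.18
tool_pos: [0.4351, -0.3587, 0.3327]
orientation: [-2.355, -2.078, -0.0]
force: [-0.7, 0.2, -4.2]
opening: 0.0238
```

Request:
apply_moves --deltas '[[15, [0, 0, 1], 0], [15, [0, 0, 0], 0]]'

```text
t: 41.42
tool_pos: [0.4352, -0.359, 0.3324]
orientation: [2.355, 2.078, -0.0]
force: [-1.3, -0.1, -1.4]
opening: 0.024
```

Request:
apply_moves --deltas '[[15, [0, 0, 0.5], 0], [15, [0, 0, 0], 0]]'

```text
t: 41.68
tool_pos: [0.4352, -0.3591, 0.3323]
orientation: [2.355, 2.077, -0.0]
force: [-0.9, 0.7, 5.0]
opening: 0.0234
```

Request:
apply_moves --deltas '[[70, [0, 0, 0], 0], [70, [0, 0, 0], 0], [70, [0, 0, 0], 0], [70, [0, 0, 0], 0], [70, [0, 0, -10], 0]]'

```text
t: 42.3
tool_pos: [0.4348, -0.3586, 0.3407]
orientation: [-2.354, -2.077, 0.0]
force: [-0.9, -0.1, 0.9]
opening: 0.0679
```

Request:
apply_moves --deltas '[[90, [0, 0, -40], 0], [90, [0, 0, -45], 0], [90, [16, -1, -15], 0], [90, [40, -4, 0], 0], [90, [58, -5, 0], 0]]'

```text
t: 42.92
tool_pos: [0.4391, -0.2435, 0.4412]
orientation: [-2.358, -2.076, -0.0]
force: [0.8, 0.3, 1.1]
opening: 0.0901
```

Request:
apply_moves --deltas '[[90, [58, -5, 0], 0], [90, [58, -5, 0], 0], [90, [58, -5, 0], 0], [90, [58, -5, 0], 0], [90, [58, -5, 0], 0]]'

```text
t: 43.55
tool_pos: [0.4499, 0.0486, 0.4411]
orientation: [-2.356, -2.078, -0.0]
force: [0.6, -0.6, -0.1]
opening: 0.0898
```

Request:
apply_moves --deltas '[[90, [58, -5, 0], 0], [90, [58, -5, 0], 0], [90, [58, -5, 0], 0], [90, [58, -5, 0], 0], [90, [50, -4, 0], 0]]'

```text
t: 44.18
tool_pos: [0.4609, 0.3316, 0.4409]
orientation: [-2.354, -2.08, 0.001]
force: [0.5, -0.7, -0.2]
opening: 0.0904
```

Request:
apply_moves --deltas '[[90, [35, -3, 0], 0], [90, [10, -1, 0], 0], [90, [0, 0, 0], 0], [90, [0, 0, 0], 0]]'

```text
t: 44.68
tool_pos: [0.4637, 0.3733, 0.4415]
orientation: [2.357, 2.077, -0.0]
force: [-0.5, -0.6, 0.5]
opening: 0.09
```

Run:
```python
from h import *
s,R=st();print(R.T@(np.array([.464,.3745,.3455])-s["tool_pos"])*1000)
cv2.imwrite("pics/side8.png",viewer.read_camera("side"))
```

```text
t 44.67 p [0.4637 0.3733 0.4415] yx 82.79 tz [-0. -0. -1.] F [-0.5 -0.6  0.5] op 0.09 q [ 0.59  0.11  1.45 -0.    1.59  0.72]
[ 1.2631944   0.09642382 95.96462676]
```

Request:
apply_moves --deltas '[[90, [1, 0, 25], 0], [90, [0, 0, 40], 0], [90, [0, 0, 24], 0], [90, [0, 0, 7], 0], [70, [0, 0, 0], 0]]' --grip_force 20

```text
t: 45.35
tool_pos: [0.4641, 0.3748, 0.3459]
orientation: [2.357, 2.077, 0.0]
force: [0.3, -0.2, 0.4]
opening: 0.084
```

Request:
apply_moves --deltas '[[40, [0, 0, 0], 0], [40, [0, 0, 0], 0], [40, [0, 0, 0], 0], [40, [0, 0, 0], 0], [40, [0, 0, 0], 0]]'

```text
t: 45.98
tool_pos: [0.4639, 0.3754, 0.3458]
orientation: [-2.356, -2.078, -0.001]
force: [-0.1, 0.0, 3.0]
opening: 0.0468
```

Request:
apply_moves --deltas '[[40, [0, 0, 0], 0], [40, [0, 0, 0], 0], [40, [0, 0, 0], 0]]'

```text
t: 46.35
tool_pos: [0.4639, 0.3754, 0.3458]
orientation: [-2.356, -2.078, -0.001]
force: [-0.4, -1.1, 4.2]
opening: 0.0467
```

Request:
apply_moves --deltas '[[40, [0, 0, -5], 0], [40, [0, 0, -20], 0], [40, [0, 0, -40], 0], [40, [0, 0, -35], 0], [40, [0, 0, 0], 0]]'

```text
t: 46.98
tool_pos: [0.4644, 0.3757, 0.4506]
orientation: [2.355, 2.078, 0.012]
force: [-0.5, 0.4, -2.2]
opening: 0.0466
```

Run:
```python
from h import *
s,R=st();print(R.T@(np.array([.4418,-.2715,.4417])-s["tool_pos"])*1000)
```

```text
t 46.98 p [0.4644 0.3757 0.4506] yx 82.84 tz [ 0.006  0.004 -1.   ] F [-0.5  0.4 -2.2] op 0.0466 q [0.59 0.1  1.43 0.   1.6  0.72]
[-644.96608924   58.21995368    5.9567534 ]
```

Request:
apply_moves --deltas '[[40, [-15, 1, 0], 0], [40, [-35, 3, 0], 0], [40, [-50, 5, 0], 0], [40, [-55, 5, 0], 0], [40, [-55, 5, 0], 0]]'

```text
t: 47.6
tool_pos: [0.4555, 0.1622, 0.4432]
orientation: [-2.355, -2.078, 0.005]
force: [0.4, -0.8, -1.0]
opening: 0.0471
```

Request:
apply_moves --deltas '[[40, [-55, 5, 0], 0], [40, [-55, 5, 0], 0], [40, [-55, 5, 0], 0], [40, [-55, 5, 0], 0], [40, [-55, 5, 0], 0]]'

```text
t: 48.22
tool_pos: [0.4456, -0.1135, 0.4434]
orientation: [-2.354, -2.076, 0.002]
force: [0.2, -0.2, -2.3]
opening: 0.0469
```

Request:
apply_moves --deltas '[[40, [-55, 5, 0], 0], [40, [-50, 4, 0], 0], [40, [-35, 3, 0], 0], [40, [-18, 2, 0], 0], [40, [0, 0, 0], 0]]'

```text
t: 48.85
tool_pos: [0.4407, -0.2704, 0.4442]
orientation: [-2.356, -2.075, 0.001]
force: [0.3, 0.6, -1.5]
opening: 0.0472
```

Request:
apply_moves --deltas '[[40, [0, 0, 0], 0], [40, [0, 0, 0], 0], [40, [0, 0, 0], 0]]'

```text
t: 49.22
tool_pos: [0.4415, -0.2691, 0.4457]
orientation: [2.354, 2.08, 0.0]
force: [-0.1, -0.3, -1.7]
opening: 0.0468
```

Run:
```python
from h import *
s,R=st();print(R.T@(np.array([.442,-.2718,.3079])-s["tool_pos"])*1000)
```

```text
t 49.23 p [ 0.4415 -0.2691  0.4457] yx 82.92 tz [ 0. -0. -1.] F [-0.1 -0.3 -1.7] op 0.0468 q [-0.65 -0.11  1.66  0.    1.59 -0.52]
[ -2.61512056   0.81893997 137.7649531 ]
```

Request:
apply_moves --deltas '[[40, [-2, 0.5, 20], 0], [40, [0, 0, 45], 0], [40, [0, 0, 42], 0], [40, [0, 0, 18], 0], [40, [0, 0, 6], 0]]'

```text
t: 49.85
tool_pos: [0.4411, -0.2717, 0.3131]
orientation: [-2.354, -2.077, 0.001]
force: [0.4, -0.7, -2.0]
opening: 0.0469
```

Request:
apply_moves --deltas '[[40, [0, 0, 2], 0], [40, [0, 0, 1], 0], [40, [0, 0, 0], 0], [40, [0, 0, 0], 0]]'

```text
t: 50.35
tool_pos: [0.4416, -0.2721, 0.3121]
orientation: [2.355, 2.078, 0.0]
force: [0.3, -0.2, -0.9]
opening: 0.0469
```

Request:
apply_moves --deltas '[[40, [0, 0, 1], 0], [40, [0, 0, 0], 0]]'

```text
t: 50.6
tool_pos: [0.4414, -0.272, 0.3104]
orientation: [-2.356, -2.078, 0.0]
force: [0.3, -0.3, -2.5]
opening: 0.0469
```

Request:
apply_moves --deltas '[[40, [0, 0, 1], 0], [40, [0, 0, 0], 0]]'

```text
t: 50.85
tool_pos: [0.4414, -0.272, 0.3093]
orientation: [-2.356, -2.078, 0.0]
force: [-1.1, -0.2, -0.9]
opening: 0.0468
```

Request:
apply_moves --deltas '[[40, [0, 0, 1], 0], [40, [0, 0, 0], 0]]'

```text
t: 51.1
tool_pos: [0.4414, -0.2719, 0.3083]
orientation: [-2.356, -2.078, 0.0]
force: [0.3, -0.7, -2.1]
opening: 0.0469
```

Request:
apply_moves --deltas '[[40, [0, 0, 0.7], 0], [40, [0, 0, 0], 0]]'

```text
t: 51.35
tool_pos: [0.4415, -0.272, 0.3079]
orientation: [2.356, 2.078, -0.0]
force: [-0.5, -0.2, -0.3]
opening: 0.047
```

Request:
apply_moves --deltas '[[40, [0, 0, 0.6], 0], [40, [0, 0, 0], 0], [85, [0, 0, 0], 0], [85, [0, 0, 0], 0], [85, [0, 0, 0], 0]]'

```text
t: 51.98
tool_pos: [0.4414, -0.2719, 0.3069]
orientation: [-2.356, -2.078, 0.0]
force: [-0.7, 0.5, -0.8]
opening: 0.0722
```

Request:
apply_moves --deltas '[[85, [0, 0, 0], 0], [85, [0, 0, 0], 0], [85, [0, 0, 0], 0], [85, [0, 0, -20], 0], [85, [0, 0, -50], 0]]'

```text
t: 52.6
tool_pos: [0.4406, -0.2714, 0.3749]
orientation: [-2.351, -2.074, 0.002]
force: [0.7, 0.0, -0.7]
opening: 0.0846
```

Request:
apply_moves --deltas '[[85, [0, 0, -50], 0], [85, [-26, 11, -22], 0], [85, [0, 0, 0], 0], [85, [0, 0, 0], 0]]'

```text
t: 53.1
tool_pos: [0.4489, -0.2989, 0.4479]
orientation: [-2.355, -2.077, 0.0]
force: [-0.1, -0.2, -0.4]
opening: 0.0852
```

Run:
```python
from h import *
import pickle
st();c=viewer.get_calibration("wrist");pickle.dump(c,open("w9.pkl","wb"));c1=pickle.load(open("w1.pkl","rb"))
im=viewer.read_camera("wrist");cv2.imwrite("pics/w9.png",im)
print(proj(c,[[.44,-.27,.16],[.435,-.36,.17]])-proj(c1,[[.44,-.27,.16],[.435,-.36,.17]]))
sc=viewer.read_camera("side");cv2.imwrite("pics/side9.png",sc)
s0=cv2.imread("pics/side1.png")
w1=cv2.imread("pics/w1.png")
f=lambda a:cv2.resize(a[110:335,250:420],(300,397))
o=np.zeros((597,800,3),np.uint8);o[:397,:300]=f(w1);o[:397,300:600]=f(im)
g=lambda a:cv2.resize(a[220:370,290:390],(200,298))
o[:298,600:]=g(s0);o[298:596,600:]=g(sc)
cv2.imwrite("pics/c10.png",o)
```

```text
t 53.1 p [ 0.4489 -0.2989  0.4479] yx 82.82 tz [-0.001  0.001 -1.   ] F [-0.1 -0.2 -0.4] op 0.0852 q [-0.68 -0.05  1.59  0.    1.6  -0.56]
[[-0.91422736  2.21599432]
 [-1.23521466  3.06322473]]
```

View pics/c10.png

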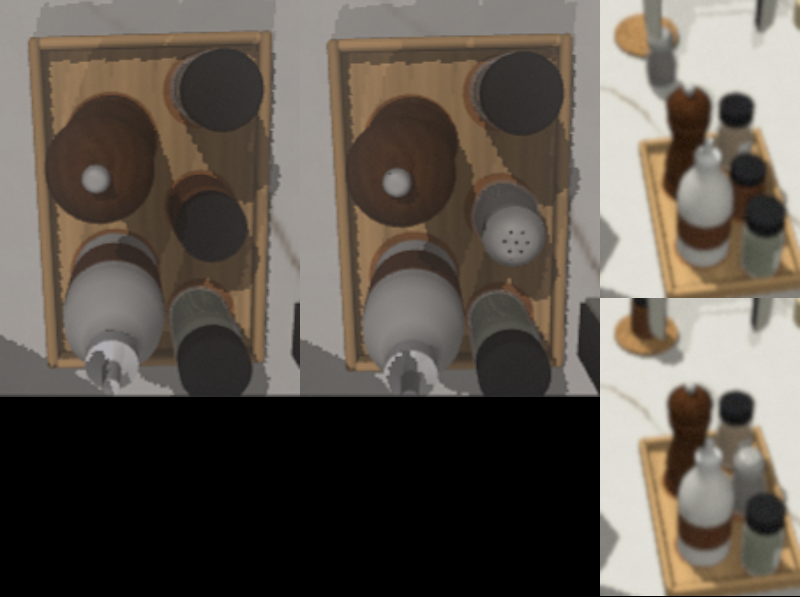

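The before and after views agree within about 2 px: knob at (95,178) against (396,181) − 300, and the same for the bottle and spice jars. The shaker stands where the jar was, and the gripper is clear.

```bash
python3 -c "
from plant import order
print(order.close_job())"
```

```text
the job is handed in; nothing more can be done
None
```

The job is done as asked and handed in at about 53 s of the 128 s allowed. I set the mill and bottle aside on the oval board and put the amber jar on the cork coaster. While they were aside I put the salt shaker on the jar's old spot, then returned the bottle and the mill to their own places.

**Mill, bottle and spice jars:** in the last wrist and side pictures, all of them match the pictures from the start to about 1–2 mm. Everything is upright.

**Shaker:** it stands on the middle back place, set by position from the marks; I did not measure it separately afterwards.

**Jar:** it was within about 2 mm of the coaster's centre when I looked just after placing it. The last side picture still shows it on the coaster, though partly hidden by the shaker and the arm.

**Readings that disagreed:**
- My first position estimates from the side and wrist cameras differed by up to about 10 mm in y. I settled this with the marks on the caddy floor and with the fingertips, which appeared within about 1 px of where the calibration puts them.
- The mill head and the shaker measured 3–4 mm narrower in the grip than their stated widths, but both held firmly.

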